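# Check-out: file the keycards and start the cleaning timer

### The job

The guests have left, so hand the flat over to the cleaner: lift every keycard holder off its hook on the peg board and stand it in the filing rack, one to a slot, upright and fully down, and hang the slim service tag from its block on one of the hooks they leave free. Once all the holders are filed, set the loose timer with its flat end against the wooden ledge and push its end button fully in against that stop for a moment to start the cleaning time, leaving the timer lying flat there. Leave everything else, the glasses on their hook included, where it is.

Things in the scene. Friction and masses are not known exactly. Their poses are not given: they have to be found in the camera images.
- stand: Fixed bamboo peg board stand. Origin: on the table under the middle of the board's face; x points into the board, y along it, z up. Board 370 mm wide, 104 high, top 214 mm up, on two legs; foot 16 mm high, 30 mm out in front. Five hooks of 6 mm steel rod stick out of the face to -x, axis 200 mm above the table: level for 62 mm, then 6 mm turned up, the tip's top 13 mm above the axis.
- hook0 (a point): Point on the rod axis of a hook for keycard holders, 40 mm in front of the board's face, at stand y = -155 mm, 200 mm above the table. A holder or tag comes off (or goes on) raised 10 to 28 mm above its hanging height and drawn along the hook (stand x) past the tip.
- hook1 (a point): Point on the rod axis of a hook for keycard holders, 40 mm in front of the board's face, at stand y = -85 mm, 200 mm above the table. A holder or tag comes off (or goes on) raised 10 to 28 mm above its hanging height and drawn along the hook (stand x) past the tip.
- hook2 (a point): Point on the rod axis of a hook for keycard holders, 40 mm in front of the board's face, at stand y = -15 mm, 200 mm above the table. A holder or tag comes off (or goes on) raised 10 to 28 mm above its hanging height and drawn along the hook (stand x) past the tip.
- hook3 (a point): Point on the rod axis of a hook for keycard holders, 40 mm in front of the board's face, at stand y = 55 mm, 200 mm above the table. A holder or tag comes off (or goes on) raised 10 to 28 mm above its hanging height and drawn along the hook (stand x) past the tip.
- holder0: Grey plastic keycard holder (4 alike, 32 to 63 g; None if absent) on one of the hooks: upright plate 8 mm thick (x), 144 mm tall. Origin: centre of its bottom edge, z up. Card pocket 58 mm wide (y), z 0 to 86 mm; opening 32 mm wide, z 86 to 120; grip bar 50 mm wide, z 120 to 144. Hung, the bar's underside rests on the rod 36 to 46 mm in front of the board, axes near the stand's, bottom 83 mm up.
- holder1: Grey plastic keycard holder (4 alike, 32 to 63 g; None if absent) on one of the hooks: upright plate 8 mm thick (x), 144 mm tall. Origin: centre of its bottom edge, z up. Card pocket 58 mm wide (y), z 0 to 86 mm; opening 32 mm wide, z 86 to 120; grip bar 50 mm wide, z 120 to 144. Hung, the bar's underside rests on the rod 36 to 46 mm in front of the board, axes near the stand's, bottom 83 mm up.
- holder2: Grey plastic keycard holder (4 alike, 32 to 63 g; None if absent) on one of the hooks: upright plate 8 mm thick (x), 144 mm tall. Origin: centre of its bottom edge, z up. Card pocket 58 mm wide (y), z 0 to 86 mm; opening 32 mm wide, z 86 to 120; grip bar 50 mm wide, z 120 to 144. Hung, the bar's underside rests on the rod 36 to 46 mm in front of the board, axes near the stand's, bottom 83 mm up.
- holder3: Grey plastic keycard holder (4 alike, 32 to 63 g; None if absent) on one of the hooks: upright plate 8 mm thick (x), 144 mm tall. Origin: centre of its bottom edge, z up. Card pocket 58 mm wide (y), z 0 to 86 mm; opening 32 mm wide, z 86 to 120; grip bar 50 mm wide, z 120 to 144. Hung, the bar's underside rests on the rod 36 to 46 mm in front of the board, axes near the stand's, bottom 83 mm up.
- rack: Fixed low bamboo filing rack, 122 mm (x) by 166 mm (y), 56 mm high, with 2 x 2 upright slots centred at x = +36 or -36, y = +39 or -39 mm. Origin: on the table under its middle, z up. Each slot: 14 mm (x) by 68 mm (y), mouth bevelled to about 24 by 78 mm, floor 12 mm up. A filed holder stands on its bottom edge in a slot, faces towards rack +x and -x, origin 12 mm up.
- block: Fixed single-slot bamboo block, 44 mm (x) by 70 mm (y), 56 mm high, holding the service tag at the start. Origin: on the table under its middle, z up. Slot 14 mm (x) by 46 mm (y), floor 12 mm above the table.
- tag: Bamboo service tag (28 to 56 g), standing upright in the block at the start: plate 8 mm thick (x), 144 mm tall, slimmer than the holders. Origin: centre of its bottom edge, z up. Stem 38 mm wide (y) with a round steel disc; opening 32 mm wide, z 86 to 120 mm, and grip bar 50 mm wide, z 120 to 144 mm, as on the holders. Hung on a hook its bottom is 83 mm above the table.
- ledge: Low bamboo stop ledge screwed to the table: a bar 22 mm (x) by 130 mm (y), 24 mm high. Origin: on the table under its middle; x points away from the robot side, z up. Its face at x = -11 mm, towards the robot, is the stop.
- timer: Loose white timer lying flat, 110 to 180 g: block 70 mm long (x), 46 mm wide (y), 26 mm high. Origin: centre of its underside, z up. The round steel button (18 mm across, axis along x, 14 mm up) stands out 13.5 mm from the -x end; the flat +x end goes against the ledge. Unbraced, the timer slides away before the button goes in.
- timer_button (a joint): Travel of the timer's start button: 0 out, 0.007 m fully in; it springs back. It yields from about 1.5 N and is fully in at about 4.5 N; pressed counts from 0.005 m.
- button_face (a point): Middle of the button's outer face; it moves with the button (timer x = -48.5 mm, z = 14 mm when out).
- glasses: Reading glasses hanging by the bridge on the board's hook at y = +158 mm, 120 mm wide. Origin: bottom middle. To be left alone.
- mug: Stoneware mug, 76 mm across, 85 mm tall, with a handle. Origin: centre of its underside. To be left alone.
- dish: Small glass dish, 76 mm across, 26 mm tall. Origin: centre of its underside. To be left alone.
- tin: Chrome tin the size of a lighter, 58 x 36 x 15 mm. Origin: centre of its underside. To be left alone.
- phone: Black phone lying flat, 146 x 71 x 9 mm. Origin: centre of its underside. To be left alone.
- candle: Candle jar with a wooden lid, 68 mm across, 80 mm tall. Origin: centre of its underside. To be left alone.
There are look-alikes about, which are no part of the job. There is more than one size of the ledge; the one meant has the size given above.

How it is judged:
By the outcome, as a careful person would: the job done as asked, in the order asked, and still so for the second after the job is handed in, with the robot touching nothing.
Of holder0, holder1, holder2, holder3 only 2 to 4 are there at a start; the rules pass over those that are not, and their reading is None.
At some moment in a run one of timer may be knocked a few centimetres aside while the robot is not near it.
It also fails if it takes over 210 s, if anything falls off the work surface, if the arm or the gripper's body presses on something with over 40 N, if the wrist force passes 120 N, or if a joint passes its speed limit or range.

### The arm

A 6-joint arm with a two-finger parallel gripper is mounted at the origin on the work surface. World frame = base frame: x ahead of the robot, y to its left, z up, the work surface at z = 0. Lengths are in m, angles in degrees, forces in N, time in s.
With the tool pointing down it reaches from about 0.325 to 0.775 m from the base axis. Payload 5.5 kg.
Tool frame: the origin (TCP) lies at the centre of the arm's flange, where the gripper is bolted on; the fingertips stand 182 mm ahead of it and the grasp point (between the pads) lies 163 mm ahead of it; z points along the fingers, y is the line along which they close (so a half turn about z gives the same grasp; the last joint's range is limited). The gripper opens to 88 mm and grips with 3 to 60 N. Pads are 20 mm wide; open, the fingers measure 115 mm over their backs; the gripper's body (75 mm by 178 mm) begins 61 mm behind the grasp point.
Start: joints at [-74.353, 5.22, 70.514, -0, 104.267, -3.249], TCP at [0.194, -0.568, 0.405] pointing down, gripper open.
Joint ranges: [-164.24, 164.24], [-49.07, 125.15], [9.68, 141.18], [-86.29, 266.29], [3.28, 154.24], [-151.56, 151.56]. Speed limits (degrees/s): [147.25, 147.25, 172.46, 180, 180, 180].

### API

Orientations are given as [roll, pitch, yaw] about the fixed x, y, z axes, in that order (R = Rz(yaw) Ry(pitch) Rx(roll)).
In Python, from station import r gives the robot as it stands. The module is installed in compiled form; this text tells all that it offers. Calls block until the motion is done:
- r.reach(position, orientation): joint-space move of the TCP to a pose.
- r.servo_line(position, rotation=None, speed=0.15): straight line of the TCP; rotation=None keeps the orientation; speed is the mean speed in m/s.
- r.move_joints(angles): joint-space move.
- r.let_go() and r.grab(squeeze=None): open the fingers fully, or close them until they stop; squeeze is the grip in N (None keeps the last).
- r.wait(seconds).
- r.inverse_kinematics(position, orientation): joint angles nearest the present ones, or None.
- r.sense(): the state.
- r.snapshot(name): name is "scene" or "top" or "wrist"; returns a dict with "frame" (400x640x3 uint8, red, green, blue), "fx", "fy", "cx", "cy" (pixels), "R" (3x3) and "t" (3): a world point X has camera coordinates R X + t. Camera axes: x right, y down, z forward; pixel columns grow to the right and rows downward; lengths in m; the calibration is good to about 2 mm. A picture is of the moment at which its call begins. There is no depth.
A pose or a line that the arm cannot do raises r.IKError and nothing moves.
- r.hand_in(): hands the job in; it is judged then, once.
The state is a dict: "clock": time; "joints": joint angles; "joint_vel": joint speeds; "joint_torque": joint torques, N m; "tcp_pos": TCP position; "orientation": TCP orientation; "contact_force": force on the tool from outside, world axes, zero at the start; "torque": the same for the moment, N m; "opening": finger opening in m; "gripper_force": force on a finger pad.
Only numpy, scipy, OpenCV 4.12 (cv2) and the standard library are available. Lean on these libraries where they do the work, as an engineer would, in place of code of your own. Each camera call takes 0.05 s, during which the arm holds its last target. There are 200 camera calls.

## Working session

There is one attempt and no reset: what is moved stays moved. The work goes in short steps, each a Python script; the robot and the scene stay as the last script left them, time stands still between calls to the robot, and variables do not carry over. Pictures are saved under pics/ and viewed, at most 14 in all, crops included, and the job is handed in when it is done.

```bash
mkdir -p pics; cat > h.py <<'E'
import numpy as np, cv2
from station import r
def snap(name,fn=None):
    s=r.snapshot(name); 
    if fn: cv2.imwrite('pics/'+fn,cv2.cvtColor(s['frame'],cv2.COLOR_RGB2BGR))
    np.savez('cam_'+(fn or name).replace('.png','')+'.npz',**s)
    return s
def ray(s,u,v):
    R=np.array(s['R']);t=np.array(s['t'])
    d=R.T@np.array([(u-s['cx'])/s['fx'],(v-s['cy'])/s['fy'],1]); return -R.T@t,d
def onz(s,u,v,z):
    o,d=ray(s,u,v); return o+d*(z-o[2])/d[2]
def proj(s,X):
    c=np.array(s['R'])@np.array(X)+np.array(s['t']); return float(s['fx']*c[0]/c[2]+s['cx']),float(s['fy']*c[1]/c[2]+s['cy'])
E
python3 - <<'E'
from h import *
for n in('scene','top'):
    s=snap(n,n+'1.png'); print(n,s['fx'],s['cx'],s['cy'],np.round(s['R'],3).tolist(),np.round(-np.array(s['R']).T@s['t'],3))
print(r.sense())
E
```

```text
scene 377.6257436634546 317.9268346435616 196.82422262447798 [[-0.721, 0.693, 0.004], [0.559, 0.585, -0.588], [-0.41, -0.422, -0.809]] [0.951 0.496 1.03 ]
top 413.91959778092877 319.07453165348767 203.1565787606591 [[-0.018, -1.0, 0.007], [-0.981, 0.016, -0.192], [0.192, -0.01, -0.981]] [0.23  0.061 1.391]
{'clock': 0.1, 'joints': array([-7.43521179e+01,  5.26180318e+00,  7.05741848e+01,  5.55070876e-04,
        1.04266741e+02, -3.24822615e+00]), 'joint_vel': array([-0.00110268, -0.17658754, -0.17917893, -0.02365749, -0.00453641,
       -0.08289217]), 'joint_torque': array([ 3.49371934e-03, -4.47861528e+01, -4.07568204e+01,  7.01210392e-02,
        2.85027927e-02, -1.18052353e-04]), 'tcp_pos': array([ 0.19433405, -0.56772705,  0.40359606]), 'orientation': array([-1.79897467e+02, -6.35814675e-03,  1.88962389e+01]), 'contact_force': array([-0.83674926,  0.61166945,  0.3417124 ]), 'torque': array([ 0.01092265, -0.06583474,  0.05117781]), 'gripper_force': 0.0, 'opening': 0.08806333535063275}
```

View pics/scene1.png

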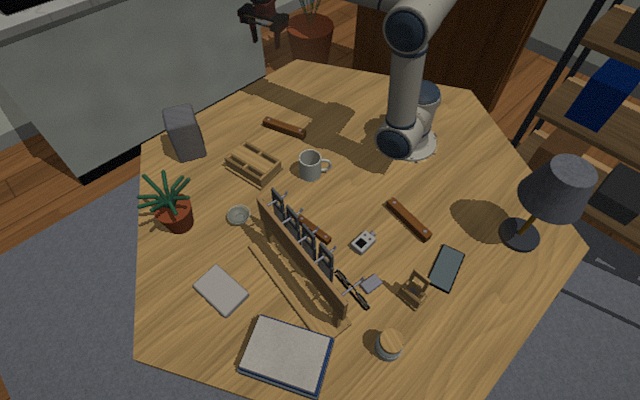

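View pics/top1.png

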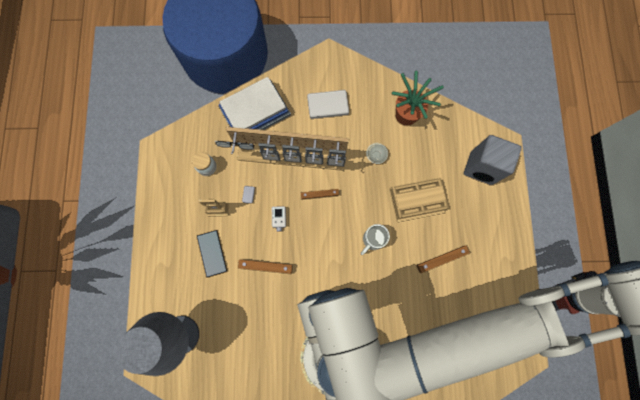

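Top view: candidates for the ledge are bars at (321,194), (266,266) and (444,259). There are four holders at (269,150), (291,151), (314,152) and (337,153), glasses at (235,145), the timer at (279,217), and the tag and block at (213,207). The tin, at (248,194), could be taken for the timer. The rack is at (419,199). Next is one close crop and measurements of the bar sizes.

```bash
python3 - <<'E'
from h import *
s=dict(np.load('cam_top1.npz')); f=cv2.cvtColor(s['frame'],cv2.COLOR_RGB2BGR)
c=f[120:290,190:470]; cv2.imwrite('pics/topcrop.png',cv2.resize(c,None,fx=2.85,fy=2.85,interpolation=cv2.INTER_CUBIC))
hsv=cv2.cvtColor(f,cv2.COLOR_BGR2HSV)
for n,(u,v) in dict(b1=(315,195),b2=(262,266),b3=(450,257),timer=(277,222),rack=(420,198),table=(350,220),tag=(213,209),phone=(212,252)).items(): print(n,hsv[v,u],onz(s,u,v,0.02).round(3))
m=cv2.inRange(hsv,(3,90,40),(17,255,150)); m[:180]=0;m[280:]=0
for k in cv2.findContours(m,0,2)[0]:
    if cv2.contourArea(k)>60:
        q=cv2.boxPoints(cv2.minAreaRect(k)); P=np.array([onz(s,*p,0.024)[:2] for p in q]); e=np.linalg.norm(P-np.roll(P,-1,0),axis=1)
        print(cv2.minAreaRect(k)[0],P.mean(0).round(3),e.round(3),P.round(3).tolist())
E
```

```text
b1 [ 15 161 136] [0.526 0.06  0.02 ]
b2 [ 14 158 155] [0.291 0.238 0.02 ]
b3 [ 14 154 134] [ 0.31  -0.381  0.02 ]
timer [ 22  14 207] [0.436 0.189 0.02 ]
rack [ 19 108 200] [ 0.51  -0.295  0.02 ]
table [ 19 112 198] [ 0.439 -0.055  0.02 ]
tag [ 19 111 133] [0.484 0.404 0.02 ]
phone [ 95  22 149] [0.34  0.403 0.02 ]
(4.5, 272.5) [0.285 1.071] [0.029 0.042 0.029 0.042] [[0.306, 1.088], [0.306, 1.059], [0.264, 1.054], [0.265, 1.083]]
(265.95989990234375, 265.9107360839844) [0.291 0.224] [0.031 0.173 0.031 0.172] [[0.286, 0.311], [0.317, 0.309], [0.297, 0.137], [0.266, 0.14]]
(442.6645202636719, 258.6985778808594) [ 0.305 -0.356] [0.183 0.032 0.183 0.031] [[0.286, -0.265], [0.352, -0.436], [0.322, -0.446], [0.257, -0.276]]
(320.3118896484375, 193.61880493164062) [0.53  0.042] [0.133 0.024 0.133 0.024] [[0.536, 0.11], [0.548, -0.023], [0.523, -0.025], [0.512, 0.107]]
(590.3899536132812, 225.72998046875) [ 0.409 -0.859] [0.097 0.321 0.093 0.32 ] [[0.563, -0.811], [0.575, -0.907], [0.254, -0.904], [0.243, -0.812]]
(38.5, 229.5) [0.428 0.977] [0.26  0.332 0.248 0.333] [[0.595, 1.125], [0.591, 0.866], [0.26, 0.835], [0.265, 1.083]]
```

View pics/topcrop.png

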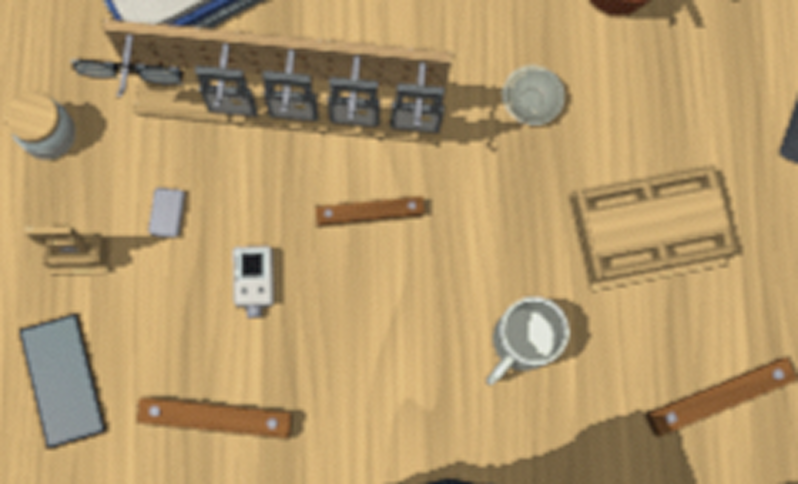

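The ledge is the bar at (321,194), which measures 133x24 mm; the other two are about 180 mm long and are decoys. Next are wrist views for precise poses of the stand, rack and tag.

```bash
python3 - <<'E'
from h import *
for n,p in dict(rack=(.47,-.29,.50),stand=(.50,.05,.56),tag=(.45,.38,.5)).items():
    r.reach(p,[180,0,90]); s=snap('wrist','w_'+n+'.png'); print(n,s['fx'],(-np.array(s['R']).T@s['t']).round(3),np.array(s['R']).round(2).tolist())
s=snap('scene','scene2.png');print(r.sense()['clock'],r.sense()['joints'])
E
```

```text
rack 342.289385781493 [ 0.47  -0.211  0.48 ] [[1.0, -0.0, -0.0], [-0.0, -0.96, 0.29], [-0.0, -0.29, -0.96]]
stand 342.289385781493 [0.501 0.129 0.54 ] [[1.0, -0.0, -0.0], [0.0, -0.96, 0.29], [-0.0, -0.29, -0.96]]
tag 342.289385781493 [0.451 0.459 0.481] [[1.0, -0.0, 0.0], [-0.0, -0.96, 0.29], [0.0, -0.29, -0.96]]
4.3833 [ 3.67330330e+01  5.89521239e+00  5.99390043e+01 -1.88539994e-02
  1.14101071e+02  3.68508057e+01]
```

View pics/w_rack.png

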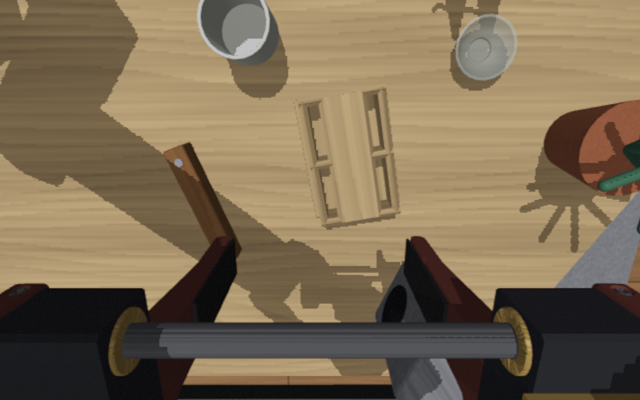

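View pics/w_stand.png

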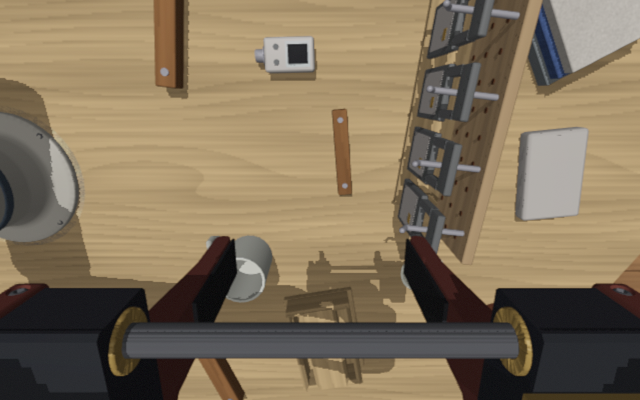

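View pics/w_tag.png

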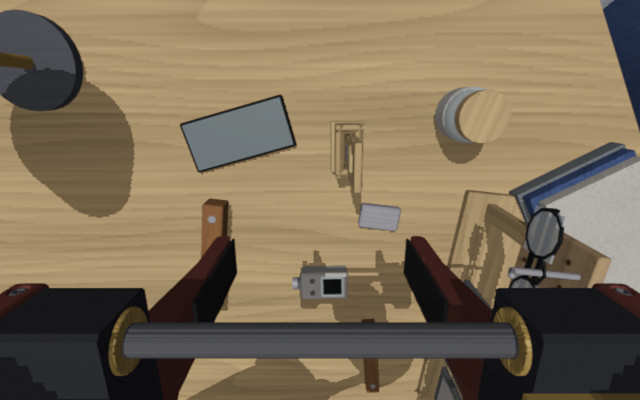

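Rack w_rack: outline is about (295,102),(386,88),(399,212),(324,228). Hook roots in w_stand are (518,15),(498,97),(480,170),(463,234). The tag and block are at about (347,160) in w_tag. I'll zoom in for corners.

```bash
python3 - <<'E'
from h import *
def z(fn,x,y,w,h,k): return cv2.resize(cv2.imread('pics/'+fn)[y:y+h,x:x+w],None,fx=k,fy=k,interpolation=cv2.INTER_CUBIC)
A=z('w_rack.png',280,80,133,160,3); B=z('w_tag.png',315,105,66,100,6)[:480]; 
h=600; M=np.zeros((600,800,3),np.uint8); M[:480,:399]=A; M[:480,402:402+396]=B[:480]
cv2.imwrite('pics/mont.png',M)
s=dict(np.load('cam_w_stand.npz')); t=dict(np.load('cam_top1.npz'))
ys=np.array([.055,-.015,-.085,-.155])
for nm,c,px in(('w',s,[(518,15),(498,97),(480,170),(463,234)]),('top',t,[(190+u/2.85,120+v/2.85) for u,v in[(225,45),(290,52),(355,60),(422,65)]])):
    P=np.array([onz(c,*p,.2)[:2] for p in px]); a=np.polyfit(ys,P,1); print(nm,P.round(4).tolist(),'yaxis',a[0].round(4),'o',a[1].round(4),'yaw',np.degrees(np.arctan2(-a[0][0],a[0][1])))
tips=[(447,8),(427,90),(413,163),(402,230)]
print([onz(s,*p,.206)[:2].round(4).tolist() for p in tips])
c=dict(np.load('cam_w_rack.npz')); P=np.array([onz(c,*p,.056)[:2] for p in[(295,102),(386,88),(399,212),(324,228)]]); print(P.round(4).tolist(),np.linalg.norm(P-np.roll(P,-1,0),axis=1).round(3))
E
```

```text
w [[0.6769, 0.1976], [0.6697, 0.1276], [0.6622, 0.0569], [0.6535, -0.0128]] yaxis [0.1111 1.003 ] o [0.6711 0.1425] yaw -6.31985992089488
top [[0.6729, 0.1968], [0.664, 0.1279], [0.654, 0.0592], [0.6473, -0.0117]] yaxis [0.1237 0.992 ] o [0.6657 0.1427] yaw -7.109752098333018
[[0.6111, 0.2019], [0.5999, 0.1339], [0.5923, 0.0652], [0.5864, -0.0058]]
[[0.44, -0.2182], [0.5475, -0.2024], [0.573, -0.3567], [0.475, -0.3791]] [0.109 0.156 0.101 0.165]
```

View pics/mont.png

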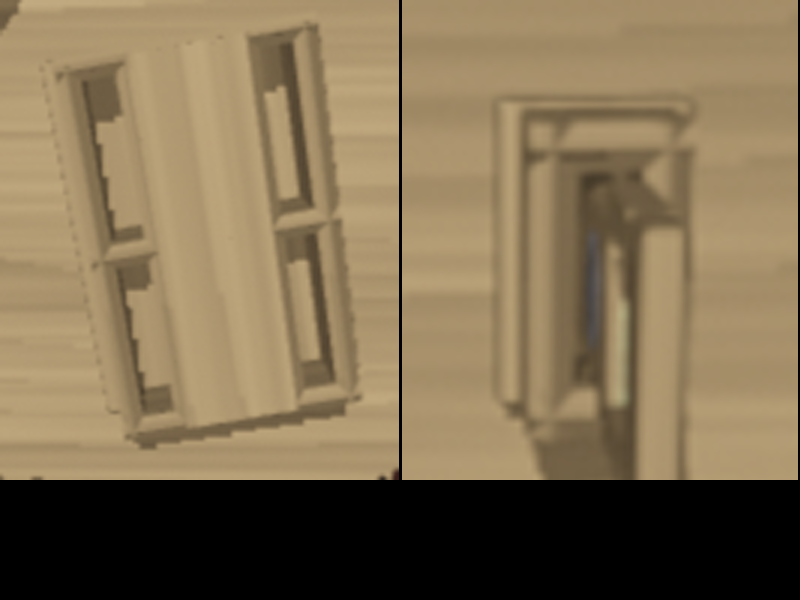

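The rack corners are ambiguous at this angle. I'll take views from straight above the rack and the tag.

```bash
python3 - <<'E'
from h import *
c=dict(np.load('cam_w_tag.npz'))
for p in[(354.7,143),(362,143),(358,190)]: print('tagtop',onz(c,*p,.156).round(4))
for p in[(331,121.7),(363,121.7),(331,172)]: print('block',onz(c,*p,.056).round(4))
r.reach([.475,.34,.50],[180,0,90]); snap('wrist','w_tag2.png')
r.reach([.507,-.30,.42],[180,0,99]); snap('wrist','w_rack2.png')
def z(fn,x,y,w,h,k): return cv2.resize(cv2.imread('pics/'+fn)[y:y+h,x:x+w],None,fx=k,fy=k,interpolation=cv2.INTER_CUBIC)
M=np.zeros((600,800,3),np.uint8); M[:600,:450]=z('w_rack2.png',240,70,150,200,3); M[:600,460:800]=z('w_tag2.png',300,20,85,150,4)
cv2.imwrite('pics/mont2.png',M)
E
```

```text
tagtop [0.484  0.4161 0.156 ]
tagtop [0.4909 0.4161 0.156 ]
tagtop [0.4886 0.3701 0.156 ]
block [0.4647 0.4285 0.056 ]
block [0.5036 0.4285 0.056 ]
block [0.4653 0.3663 0.056 ]
```

View pics/mont2.png

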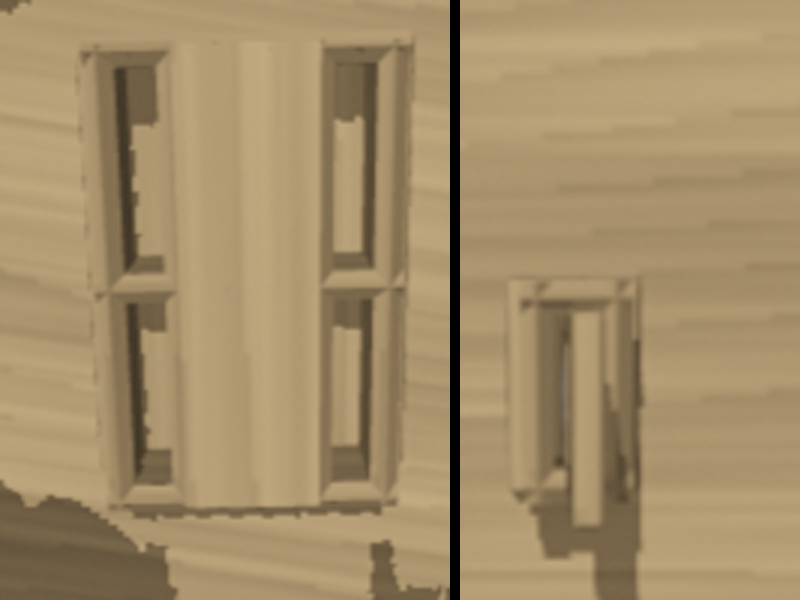

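```bash
python3 - <<'E'
from h import *
def rep(n,c,px,z):
    P=np.array([onz(c,*p,z)[:2] for p in px]); e=np.roll(P,-1,0)-P
    print(n,P.mean(0).round(4),'edges',np.linalg.norm(e,axis=1).round(4),'ang',np.degrees(np.arctan2(e[:,1],e[:,0])).round(1))
c=dict(np.load('cam_w_rack2.npz')); f=lambda u,v:(240+u/3,70+v/3)
rep('rack',c,[f(80,47),f(411,38),f(398,502),f(110,507)],.056)
rep('rackslotcorner(mid ridge)',c,[f(96,290),f(170,287),f(322,287),f(405,285)],.056)
c=dict(np.load('cam_w_tag2.npz')); f=lambda u,v:(300+(u-460)/4,20+v/4)
rep('tag',c,[f(574,310),f(602,308),f(602,525),f(573,525)],.156)
rep('block',c,[f(507,278),f(640,278),f(640,495),f(512,495)],.056)
# board top front edge in top view & holder tops
t=dict(np.load('cam_top1.npz')); f=lambda u,v:(190+u/2.85,120+v/2.85)
for p in[(108,28),(452,58)]: print('boardedge',onz(t,*f(*p),.214)[:2].round(4))
w=dict(np.load('cam_w_stand.npz'))
hsv=cv2.cvtColor(w['frame'],cv2.COLOR_RGB2HSV)
for a in (.055,-.015,-.085,-.155):
  pass
E
```

```text
rack [ 0.5096 -0.2879] edges [0.1053 0.1595 0.1046 0.1587] ang [  10.6  -79.8 -169.8  100.5]
rackslotcorner(mid ridge) [ 0.509  -0.2875] edges [0.0252 0.0517 0.0282 0.1052] ang [  11.5    9.1   10.5 -169.9]
tag [0.4878 0.3921] edges [0.0064 0.0494 0.0069 0.049 ] ang [  3.8 -89.4 179.9  90. ]
block [0.4873 0.3931] edges [0.0393 0.0639 0.0395 0.0638] ang [-1.000e-01 -8.890e+01  1.799e+02  9.080e+01]
boardedge [0.6884 0.3182]
boardedge [ 0.6496 -0.0425]
```

```bash
cat >> h.py <<'E'
SO=np.array([.669,.1425]); SY=-6.3; RO=np.array([.5095,-.288]); RY=10.4
def fr(o,yaw,x,y):
    a=np.radians(yaw); return o+np.array([[np.cos(a),-np.sin(a)],[np.sin(a),np.cos(a)]])@[x,y]
def st(x,y): return fr(SO,SY,x,y)
def rk(x,y): return fr(RO,RY,x,y)
HK=[-.155,-.085,-.015,.055]
ZG=.3995
def rep(m):
    s=r.sense(); print(m,round(s['clock'],1),s['tcp_pos'].round(4),s['orientation'].round(1),'F',s['contact_force'].round(1),'op',round(s['opening']*1000,1),'gf',round(s['gripper_force'],1)); return s
def L(p,z,yaw,speed=.2): r.servo_line([p[0],p[1],z],[180,0,yaw],speed)
def take(i,dy=0):
    y=HK[i]+dy; p=st(-.041,y); yw=90+SY
    r.reach([*p,.47],[180,0,yw]); L(p,ZG,yw,.1); s=rep('at'); r.grab(15); s=rep('grip')
    assert .005<s['opening']<.012
    L(p,ZG+.019,yw,.06); q=st(-.135,y); L(q,ZG+.019,yw,.12); s=rep('drawn'); L(q,.51,yw,.25)
def file(sx,sy):
    p=rk(sx,sy); yw=90+RY
    L(p,.51,yw,.3); L(p,ZG-.083+.062,yw,.2); L(p,ZG-.083+.035,yw,.06); s=rep('in mouth')
    assert abs(s['contact_force']).max()<12
    L(p,ZG-.083+.0125,yw,.05); rep('down'); r.let_go(); r.wait(.2); L(p,.42,yw,.2)
E
python3 - <<'E'
from h import *
take(0)
s=rep('held'); assert s['opening']>.005
file(.036,-.039); snap('wrist','f0.png'); snap('top','t0.png'); print(r.sense()['clock'])
f=cv2.imread('pics/f0.png'); g=cv2.imread('pics/t0.png')[110:250,200:460]
M=np.zeros((400+300,800,3),np.uint8); M[:400,:640]=f; M=M[:600]
M=np.hstack([f[:,100:520],np.vstack([cv2.resize(g,(380,205),interpolation=2),np.zeros((195,380,3),np.uint8)])]); cv2.imwrite('pics/chk0.png',M)
E
```

```text
at 9.2 [ 0.6112 -0.0072  0.4004] [179.9  -0.   83.7] F [0.1 0.6 0.6] op 87.6 gf 0.0
grip 10.4 [ 0.6112 -0.0071  0.3997] [180.   -0.   83.7] F [-0.4  0.5  0.2] op 8.1 gf 15.0
drawn 11.8 [0.5181 0.0032 0.4183] [-180.     0.    83.7] F [-0.3  0.  -0.8] op 7.9 gf 15.0
held 12.3 [0.5184 0.0032 0.5096] [180.   -0.   83.7] F [-1.4  0.4 -0.6] op 8.1 gf 15.0
in mouth 14.9 [ 0.5519 -0.3199  0.351 ] [-180.    -0.   100.4] F [-0.4 -0.4 -0.5] op 7.8 gf 15.0
down 15.5 [ 0.5519 -0.3198  0.3284] [-180.    -0.   100.4] F [0.7 0.1 0.3] op 7.7 gf 15.0
17.7083
```

View pics/chk0.png

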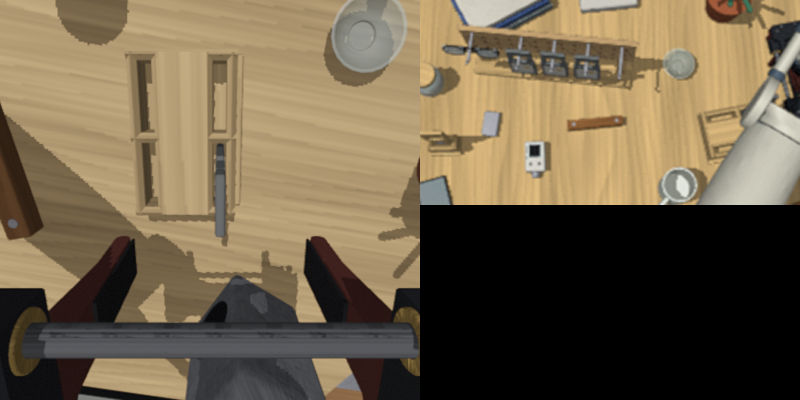

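The holder stands in its slot at (220,190), and no forces showed. I'll file the other three and then move the tag.

```bash
python3 - <<'E'
from h import *
for i,s in((1,(.036,.039)),(2,(-.036,-.039)),(3,(-.036,.039))):
    take(i); assert rep('held')['opening']>.005; file(*s)
L(rk(-.036,.039),.50,90+RY)
s=snap('scene','s3.png'); snap('top','t3.png'); snap('wrist','f3.png'); print(r.sense()['clock'])
M=np.hstack([cv2.imread('pics/f3.png')[:,100:500],np.vstack([cv2.resize(cv2.imread('pics/t3.png')[110:250,200:460],(400,215)),cv2.resize(cv2.imread('pics/s3.png')[120:220,200:400],(400,200))[:185]])]); cv2.imwrite('pics/chk3.png',M)
E
```

```text
at 20.0 [0.6189 0.0624 0.4004] [179.9  -0.   83.7] F [ 0.8  0.7 -0.3] op 87.6 gf 0.0
grip 21.2 [0.6189 0.0625 0.3997] [180.   -0.   83.7] F [ 0.5 -0.1  0.8] op 7.7 gf 15.0
drawn 22.6 [0.5258 0.0728 0.4183] [180.    0.   83.7] F [ 0.1  0.5 -0.2] op 7.8 gf 15.0
held 23.2 [0.5261 0.0728 0.5096] [180.   -0.   83.7] F [ 0.2 -0.5 -1.7] op 7.7 gf 15.0
in mouth 25.8 [ 0.5378 -0.2432  0.3511] [-180.    -0.   100.4] F [ 0.4 -0.3 -0.4] op 7.9 gf 15.0
down 26.4 [ 0.5378 -0.2431  0.3285] [-180.    -0.   100.4] F [-0.1 -0.  -1.3] op 7.8 gf 15.0
at 30.8 [0.6266 0.1319 0.4005] [179.9  -0.   83.7] F [ 0.3 -0.1  0.3] op 87.3 gf 0.0
grip 32.0 [0.6266 0.1321 0.3996] [180.   -0.   83.7] F [0.8 0.5 0.1] op 7.6 gf 15.0
drawn 33.4 [0.5335 0.1423 0.4183] [180.    0.   83.7] F [ 0.1 -0.1 -0.3] op 7.8 gf 15.0
held 33.9 [0.5338 0.1423 0.51  ] [180.   -0.   83.7] F [ 0.3  0.3 -0.2] op 8.1 gf 15.0
in mouth 37.0 [ 0.4811 -0.3329  0.3511] [-180.    -0.   100.4] F [-0.1  1.  -0.6] op 7.9 gf 15.0
down 37.6 [ 0.4811 -0.3328  0.3285] [-180.    -0.   100.4] F [-0.  -0.2 -0.5] op 7.8 gf 15.0
at 42.6 [0.6343 0.2016 0.4006] [179.9  -0.   83.7] F [ 0.4  0.3 -0.3] op 87.6 gf 0.0
grip 43.8 [0.6343 0.2016 0.3996] [180.   -0.   83.7] F [0.6 0.  1. ] op 7.8 gf 15.0
drawn 45.2 [0.5412 0.2119 0.4183] [180.    0.   83.7] F [ 0.8 -1.   0.5] op 7.9 gf 15.0
held 45.7 [0.5415 0.2119 0.51  ] [180.   -0.   83.7] F [ 0.6  0.3 -1.8] op 7.9 gf 15.0
in mouth 48.9 [ 0.467  -0.2561  0.3512] [-180.    -0.   100.4] F [ 0.2 -0.1  0.4] op 7.6 gf 15.0
down 49.5 [ 0.467  -0.2561  0.3285] [-180.    -0.   100.4] F [-0.2  0.9 -0.8] op 8.2 gf 15.0
52.2583
```

View pics/chk3.png

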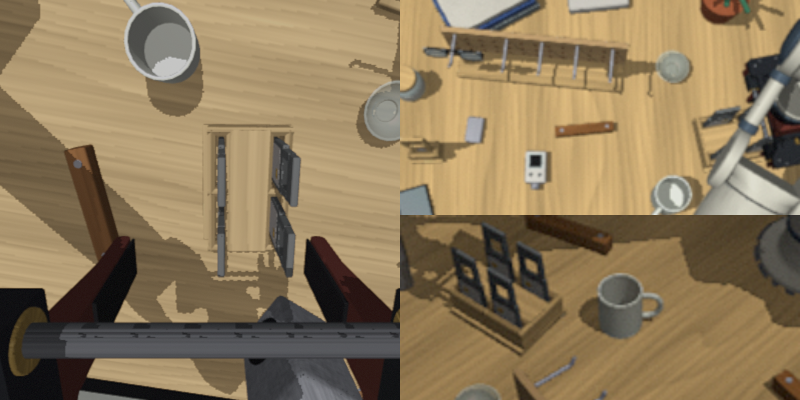

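All four are in the rack slots, upright. Next I hang the tag on hook0, then measure the timer and ledge from the wrist camera.

```bash
python3 - <<'E'
from h import *
p=np.array([.488,.392]); 
r.reach([*p,.42],[180,0,90.5]); L(p,ZG-.071,90.5,.1); r.grab(15); s=rep('tag'); assert .005<s['opening']<.012
L(p,.51,90.5,.2); yw=90+SY; q=st(-.135,-.155); h=st(-.041,-.155)
assert rep('held')['opening']>.005
L(q,.51,yw,.3); L(q,ZG+.019,yw,.15); L(h,ZG+.019,yw,.08); s=rep('on'); assert abs(s['contact_force']).max()<8
L(h,ZG+.0005,yw,.05); rep('low'); r.let_go(); r.wait(.2); L(h,.47,yw,.2); 
r.reach([.46,.06,.47],[180,0,90]); snap('wrist','w4.png'); snap('top','t4.png'); snap('scene','s4.png'); print(r.sense()['clock'])
M=np.hstack([cv2.imread('pics/w4.png')[:300,60:500],np.vstack([cv2.resize(cv2.imread('pics/t4.png')[110:250,200:460],(360,194)),cv2.resize(cv2.imread('pics/s4.png')[180:280,260:400],(360,257))[:106]])]); M=cv2.imwrite('pics/chk4.png',M)
E
```

```text
tag 56.9 [0.488  0.392  0.3285] [-180.     0.    90.5] F [-0.3  0.5  0.3] op 7.7 gf 15.0
held 57.9 [0.4882 0.3921 0.5086] [-1.799e+02  1.000e-01  9.050e+01] F [ 0.6  0.8 -0.3] op 8.1 gf 15.0
on 61.4 [ 0.611  -0.007   0.4187] [180.   -0.   83.7] F [ 0.   0.8 -0.4] op 7.5 gf 15.0
low 62.0 [ 0.6111 -0.007   0.3994] [-180.     0.    83.7] F [ 0.2 -0.3 -0.3] op 7.9 gf 15.0
64.7917
```

View pics/chk4.png

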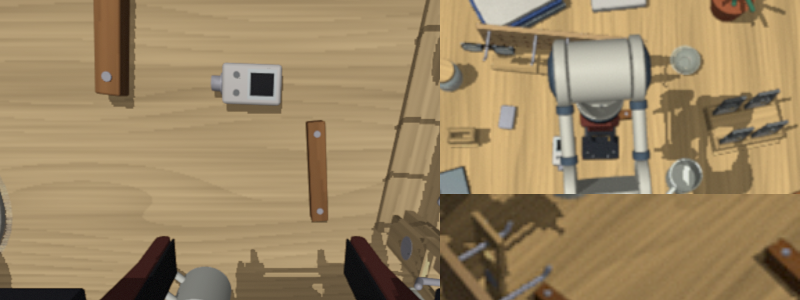

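```bash
cat >> h.py <<'E'
def box(s,m,z,near):
    best=None
    for k in cv2.findContours(m,cv2.RETR_EXTERNAL,cv2.CHAIN_APPROX_NONE)[0]:
        if cv2.contourArea(k)<400: continue
        P=np.array([onz(s,*p,z)[:2] for p in k[:,0].astype(float)])*1000
        (cx,cy),(w,h),a=cv2.minAreaRect(P.astype(np.float32)); d=np.hypot(cx-near[0]*1000,cy-near[1]*1000)
        if best is None or d<best[0]:
            best=(d,np.array([cx,cy])/1000,(w/1000,h/1000),a)
    return best[1:]
def timer(s,near):
    g=cv2.cvtColor(s['frame'],cv2.COLOR_RGB2HSV); m=cv2.inRange(g,(0,0,120),(179,50,255)); m=cv2.morphologyEx(m,cv2.MORPH_OPEN,np.ones((17,17)))if 0 else m
    m=cv2.morphologyEx(m,cv2.MORPH_CLOSE,np.ones((3,3)))
    c=[k for k in cv2.findContours(m,0,2)[0]]; m2=np.zeros_like(m); cv2.drawContours(m2,c,-1,255,-1)
    m2=cv2.morphologyEx(m2,cv2.MORPH_OPEN,np.ones((27,27))) # drops button
    return box(s,m2,.026,near)
def ledge(s,near):
    g=cv2.cvtColor(s['frame'],cv2.COLOR_RGB2HSV); m=cv2.inRange(g,(3,130,60),(17,255,255)); m=cv2.morphologyEx(m,cv2.MORPH_CLOSE,np.ones((7,7)))
    return box(s,m,.024,near)
E
python3 - <<'E'
from h import *
s=dict(np.load('cam_w4.npz')); print(timer(s,(.44,.19)),ledge(s,(.53,.042)))
s=dict(np.load('cam_w_stand.npz')); print(timer(s,(.44,.19)),ledge(s,(.53,.042)))
s=dict(np.load('cam_w_tag.npz')); print(timer(s,(.44,.19)))
E
```

```text
(array([0.44906467, 0.15278094]), (0.06769223785400391, 0.04329862213134766), 0.049183763563632965) (array([0.53275958, 0.0461183 ]), (0.02244643020629883, 0.12986116027832031), 5.06373929977417)
(array([0.45697375, 0.18440974]), (0.04241923522949219, 0.0677192840576172), 89.9902114868164) (array([0.53372443, 0.04549783]), (0.020534093856811524, 0.12902976989746093), 4.957609176635742)
(array([0.34316196, 0.41019928]), (0.13082090759277343, 0.05955759811401367), 15.196309089660645)
```

```bash
sed -i 's/np.ones((27,27))) # drops/cv2.getStructuringElement(cv2.MORPH_ELLIPSE,(25,25))) # drops/' h.py
python3 - <<'E'
from h import *
r.reach([.45,.09,.42],[180,0,90]); s=snap('wrist','w5.png'); t=timer(s,(.45,.155)); print(t,ledge(s,(.53,.042)),r.sense()['clock'])
s=dict(np.load('cam_w4.npz')); print(timer(s,(.44,.19)))
E
```

```text
(array([0.44842865, 0.1532617 ]), (0.044679615020751955, 0.07171361541748048), 88.0907974243164) (array([0.53249829, 0.04711979]), (0.023286638259887697, 0.13153268432617188), 4.905248641967773) 65.1917
(array([0.44814716, 0.15304056]), (0.0446179084777832, 0.07166609191894531), 88.01171112060547)
```

```bash
python3 - <<'E'
from h import *
p=np.array([.4483,.1531]); r.reach([*p,.28],[180,0,178]); L(p,.186,178,.1); r.grab(20); s=rep('tm'); assert .04<s['opening']<.05
L(p,.225,178,.1); q=fr(np.array([.5326,.0465]),5,-.0475,0); L(q,.225,185,.15); L(q,.1868,185,.05); s=rep('dn')
r.let_go(); rep('rel'); L(q,.28,185,.15)
r.reach([.45,.02,.42],[180,0,90]); s=snap('wrist','w6.png'); print(timer(s,q),ledge(s,(.53,.042)),r.sense()['clock'])
cv2.imwrite('pics/chk6.png',cv2.resize(cv2.imread('pics/w6.png')[:260,150:540],None,fx=2,fy=2))
E
```

```text
tm 68.3 [0.4483 0.1531 0.186 ] [-180.   -0.  178.] F [-0.9 -0.5  0.9] op 45.8 gf 20.0
dn 70.7 [0.4854 0.0423 0.187 ] [-180.    0. -175.] F [ 0.5  0.2 -1.2] op 46.2 gf 20.0
rel 71.5 [0.4853 0.0423 0.1868] [-180.   -0. -175.] F [0.5 0.3 0.3] op 87.8 gf 0.0
(array([0.48471176, 0.04340309]), (0.0721627197265625, 0.045481124877929685), 5.033518314361572) (array([0.53197552, 0.04519322]), (0.023829343795776368, 0.12865374755859374), 4.995326995849609) 73.7167
```

View pics/chk6.png

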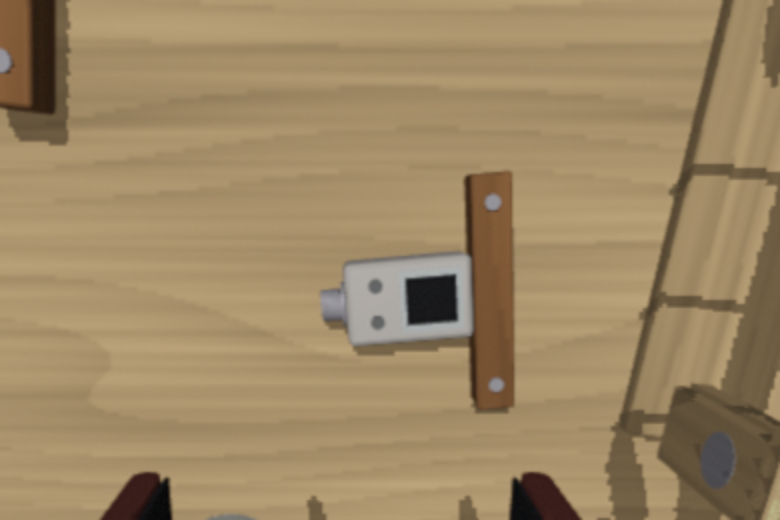

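The timer lies square against the ledge, with the button at (333,305) facing the robot. Now the press.

```bash
python3 - <<'E'
from h import *
c=np.array([.4850,.0428]); P=lambda x: fr(c,5,x,0); u=np.array([np.cos(.0873),np.sin(.0873),0])
r.reach([*P(-.09),.28],[180,0,185]); r.grab(20); L(P(-.09),.1875,185,.15); L(P(-.063),.1875,185,.05); f0=r.sense()['contact_force']@u
x=-.063;hist=[]
while x<-.040:
    x+=.001; L(P(x),.1875,185,.02); F=-(np.mean([(r.wait(.02),r.sense()['contact_force']@u)[1] for _ in range(4)])-f0); hist.append((round(x,3),round(F,1)))
    if F>9: break
print(hist); r.wait(.5); rep('pressed'); snap('wrist','w7.png')
L(P(-.1),.1875,185,.08); L(P(-.1),.30,185,.15)
r.reach([.42,.02,.44],[180,0,90]); s=snap('wrist','w8.png'); print(timer(s,c),r.sense()['clock'])
r.reach([.3,-.45,.45],[180,0,20]); a=snap('scene','s8.png'); b=snap('top','t8.png')
M=np.hstack([cv2.imread('pics/w8.png')[:300,200:600],np.vstack([cv2.resize(cv2.imread('pics/t8.png')[110:250,200:460],(400,215)),cv2.resize(cv2.imread('pics/s8.png')[120:320,200:440],(400,333))])[:300]]); 
M=np.zeros((560,800,3),np.uint8); M[:300,:400]=cv2.imread('pics/w8.png')[:300,200:600]; M[:215,400:]=cv2.resize(cv2.imread('pics/t8.png')[110:250,200:460],(400,215)); M[220:553,400:]=cv2.resize(cv2.imread('pics/s8.png')[120:320,200:440],(400,333))
cv2.imwrite('pics/chk8.png',M)
E
```

```text
[(-0.062, np.float64(-0.2)), (-0.061, np.float64(-0.4)), (-0.06, np.float64(0.1)), (-0.059, np.float64(-0.4)), (-0.058, np.float64(0.3)), (-0.057, np.float64(2.0)), (-0.056, np.float64(1.6)), (-0.055, np.float64(2.1)), (-0.054, np.float64(1.9)), (-0.053, np.float64(2.5)), (-0.052, np.float64(3.4)), (-0.051, np.float64(3.7)), (-0.05, np.float64(4.7)), (-0.049, np.float64(9.2))]
pressed 82.9 [0.4356 0.0385 0.1874] [ 1.80e+02 -1.00e-01 -1.75e+02] F [-8.9  0.3  4.4] op 0.4 gf 4.7
(array([0.48579605, 0.04355214]), (0.0701663818359375, 0.045291141510009764), 4.997736930847168) 86.1167
```

View pics/chk8.png

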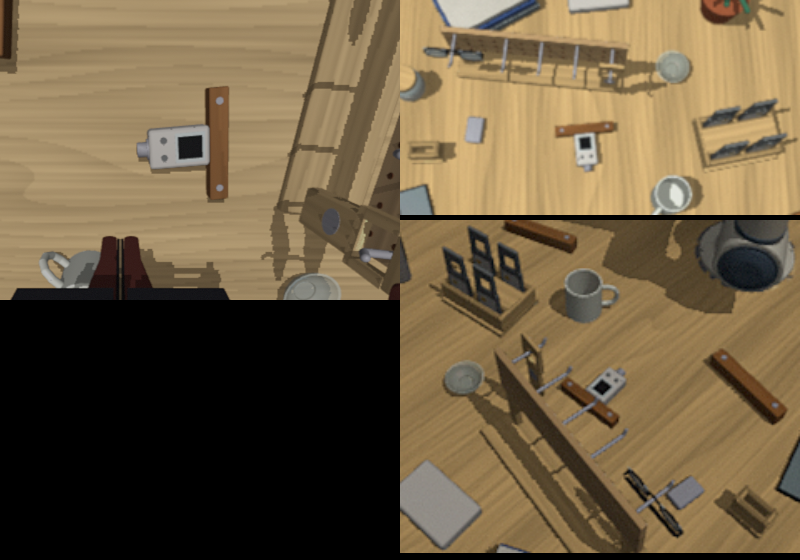

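The button bottomed out: 7 mm of travel, then the force jumped to 9 N. The tag hangs on hook0 with the rod through its opening, all four holders are filed, the glasses are untouched, and the timer lies against the ledge.

```bash
python3 -c "
from station import r
print(r.hand_in())"
```

```text
the job is handed in; nothing more can be done
None
```

The job is handed in, with no verdict returned: all four holders stand in the rack, the tag hangs on hook0, and the timer lies flat against the ledge after its button was pushed fully in for about half a second.

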